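# Peel the top tray off a clinging stack and present it

### The arm

A 7-joint arm with a two-finger parallel gripper is mounted at the origin on the work surface. World frame = base frame: x ahead of the robot, y to its left, z up, the work surface at z = 0. Lengths are in m, angles in rad, forces in N, time in s.
With the tool pointing down it reaches from about 0.425 to 0.925 m from the base axis. Payload 6.8 kg.
Tool frame: the origin (TCP) lies at the very end of the fingers, on their centre line; the grasp point (between the pads) lies 19 mm behind it; z points along the fingers, y is the line along which they close (so a half turn about z gives the same grasp; the last joint's range is limited). The gripper opens to 85 mm and grips with 20 to 120 N. Pads are 22 mm wide; open, the fingers measure 114 mm over their backs; the gripper's body (76 mm by 85 mm) begins 54 mm behind the grasp point. The pads swing forward as they close: fully open they stand 13 mm farther back than shut.
Start: joints at [1.201, 0.477, 0.022, 1.555, -0.011, 1.109, -0.083], TCP at [0.175, -0.652, 0.231] pointing down, gripper open.
Joint ranges: [-2.96, 2.96], [-0.34, 2.1], [-1.41, 1.46], [0.24, 2.44], [-1.37, 4.51], [0.17, 1.92], [-2.96, 2.96]. Speed limits (rad/s): [2.39, 2.39, 3.14, 3.14, 3.14, 3.14, 3.14].

### API

Orientations are given as a unit quaternion [w, x, y, z].
In Python, from station import bot gives the robot as it stands.
- The arm moves only by the tool jog_arm, never from a script. Its argument "motion" is a list of rows, each a list of 7 numbers: the turn, a rotation vector about the tool's x, y, z in rad, then the shift along the tool's x, y, z in mm, then the finger opening in mm, from 0 to 85.4. A call has 1 to 10 rows; each row is the pose to reach, as a shift and turn from the pose commanded when the call began, along the tool's axes at that moment; what a row does not reach only later rows make up. A row lasts 1/8 s, in which the tool goes at most 62.5 mm and 10.7 degrees, less where a joint would pass 70% of its speed; a pose out of reach is approached as far as the arm can. A call with a gripper value outside its range is refused whole. The fingers move at their own pace and stop on an object; "grip_force" is the grip in N (left out, the last holds). Time passes only in rows, so rows that repeat a pose let the fingers close. It gives the time, the measured TCP pose, the force, the opening and the grip force at its end, in the units of the state.
- bot.get_obs(): the state, without advancing time (a new reading comes with each control period).
- bot.read_camera(name): name is "side" or "top" or "wrist"; returns a dict with "pixels" (480x640x3 uint8, red, green, blue), "camera_matrix" (3x3 intrinsics, pixels), "T" (4x4, takes a point from camera to world coordinates); the wrist camera has in their place "tool_from_camera" (4x4, takes a point from camera to tool coordinates, whose origin is the TCP and whose axes are the flange's). Camera axes: x right, y down, z forward; pixel columns grow to the right and rows downward; lengths in m; the calibration is good to about 2 mm. The wrist camera is an equidistant fisheye: a pixel r from the principal point sees the ray r / f radians off the axis. A picture is of the moment at which its call begins: read the wrist's pose just before it. There is no depth.
- bot.hand_in(): hands the job in; it is judged then, once.
Trained networks look in a picture, given as the dict that the camera call returned (one of the last four; its "shot" number tells which), for a name from the list of things; names that differ only in an ending like _2 or _b are one class to them, and where a whole thing is asked for, a point or a joint stands for the part that bears it (a point fixed in the world has none). Each returns a list of dicts, best first, with "score" (0 to 1); they miss things now and then, are a little off and sometimes report something else, mostly with a low value. They report only what shows in the picture. A call takes as long as a camera call. They do not tell look-alikes from the thing itself.
- bot.spot_in(thing, picture): "xy" ([column, row] in pixels, amid what is visible of it).
- bot.tip_of(thing, picture): "xy" ([column, row] in pixels: a listed point, or the origin of a listed thing).
The state is a dict: "t": time; "q": joint angles; "joint_vel": joint speeds; "joint_torque": joint torques, N m; "eef_pos": TCP position; "tool_rot": TCP orientation; "contact_force": force on the tool from outside, world axes, zero at the start; "torque": the same for the moment, N m; "gripper_width": opening from 0.0 (shut) to 1.0 (fully open); "grasp_force": force on a finger pad.
Only numpy, scipy, OpenCV 4.12 (cv2) and the standard library are available. Lean on these libraries where they do the work, as an engineer would, in place of code of your own. Each camera call takes 0.05 s, during which the arm holds its last target. There are 200 camera calls.

### The job

Slide the red transport lock of the tray caddy outwards all the way to its end stop, then peel only the blue top tray off the clinging black stack: take it by the upright yellow lug at its corner, swing that end up about the opposite tucked-in edge and draw it free, leaving the black trays lying in the caddy. Finish while holding the tray: still gripped by its lug, level, still and centred over the round wooden board about 15 cm above the table, resting on nothing and not let go. Leave everything else on the table where it is.

Things in the scene. Friction and masses are not known exactly. Their poses are not given: they have to be found in the camera images.
- caddy: Fixed wooden tray caddy, base 250 x 190 x 12 mm, its red lock to one side. Origin: centre of its underside, on the table. Its x axis runs along the trays' length towards the end with the grip lug (roughly away from the robot), y to the left, z up. The trays lie parallel to these axes
- lock (a joint): Red transport lock sliding on the caddy, in m: 0 fully locked (its tongue reaches over the blue tray's rim and blocks lifting), 0.060 at its end stop, fully unlocked. It slides along the caddy's -y (away from the trays), with about 1.5 N of friction, and stays where it is left
- lock_grip (a point): Point on the axis of the lock's upright red grip, a square post 22 x 22 mm: 15 mm below its top, 112 mm above the table. The post is free from 85 mm above the table (top of the tongue) to 127 mm. It runs on an aluminium track 40 mm wide, 66 mm high. When locked it lies 126 mm to -y and 30 mm to +x of the caddy's origin
- tray: Blue formed tray on top of the stack: 200 mm (its x) x 150 mm (its y), 28 mm deep, sloped walls, rim flange 7 mm wide, 3 mm thick; about 0.16 kg. Origin: centre of its underside, 48 mm above the table while stacked; axes as the caddy's. Two rubber buttons on the stack grip its long rims 60 mm to +x with about 1 N each. Pulled straight up it takes the whole stack along
- lug (a point): Grip point of the upright yellow lug at the tray's +x, +y corner: a plate 10 mm thick along the tray's x, 30 mm wide along y, rising 30 mm above the rim. The point is mid-plate, 12 mm below its top; 95 mm to +x, 45 mm to +y, 46 mm above the tray's origin (94 mm above the table while stacked). Room for a finger on both faces
- tucked_edge (a point): Top outer edge of the tray's -x rim at its middle (100 mm to -x, 28 mm above the tray's origin). This rim is tucked 7 mm under two catches of the stack (2.5 mm play): swing the tray's +x end up about this edge (about 0.3 rad is ample), then draw the tray 10 mm or more to +x to come out
- stack: Rest of the stack: three black nested trays of the same outline (one loose body of about 0.6 kg), flanges 12 mm apart, lying in the caddy, with two catch clips on its -x edge over the blue rim (tops 83 mm above the table). Origin: centre of its underside, 12 mm above the table, axes as the caddy's
- board: Round dark wooden board, 180 mm diameter, 14 mm thick, fixed on the table; origin under its centre
- mixing_bowl: steel mixing bowl, 170 mm wide, 95 high, standing on the white kitchen scale beyond the caddy; to be left where it is; origin under its centre
- spray: white and blue spray bottle, 72 mm wide, 196 high; to be left where it is; origin under its centre
- jar: amber jar with brass cap, 70 mm wide, 90 high; to be left where it is; origin under its centre
- mug: white mug, 76 mm wide, 85 high; to be left where it is; origin under its centre
- egg_tray: cardboard tray of six brown eggs, 100 x 150 mm, 63 high; to be left where it is; origin under its centre
- spatula: spatula lying flat on the table; to be left where it is
- cutter: steel ring cutter, 68 mm wide, 35 high; to be left where it is; origin under its centre
There are look-alikes about, which are no part of the job. Of the things like the board, leave any that is pink or turquoise; of the rest the larger one is meant.

How it is judged:
By the outcome, as a careful person would: the job done as asked, in the order asked, and still so for the second after the job is handed in, while the arm keeps its last pose, push and grip.
It also fails if it takes over 56 s, if anything falls off the work surface, if the arm or the gripper's body presses on something with over 40 N, if the wrist force passes 120 N, or if a joint passes its speed limit or range.

## Working session

There is one attempt and no reset: what is moved stays moved. The work goes in short steps, Python scripts to look and compute and a tool call to move; the robot and the scene stay as the last step left them, time stands still between calls to the robot, and variables do not carry over. Pictures are saved under pics/ and viewed, at most 10 in all, crops included, and the job is handed in when it is done.

Besides the shell and the picture viewer there is one more tool, called after "Call:" as name([rows], argument=value, ...), one row to a line, values as JSON. jog_arm: Moves the arm, as the interface text tells. Its arguments: {"type":"object","properties":{"motion":{"type":"array"},"grip_force":{"type":"number"}},"required":["motion"]}

```bash
ls; mkdir -p pics
cat > h.py <<'E'
import numpy as np, cv2
from scipy.spatial.transform import Rotation as R
from station import bot
def pix2z(p,xy,z):
    K=np.array(p["camera_matrix"]);T=np.array(p["T"])
    d=T[:3,:3]@np.linalg.inv(K)@[xy[0],xy[1],1]; o=T[:3,3]
    return o+d*(z-o[2])/d[2]
def proj(p,X):
    K=np.array(p["camera_matrix"]);T=np.linalg.inv(np.array(p["T"]))
    c=K@(T[:3,:3]@X+T[:3,3]); return c[:2]/c[2]
def tool(o=None):
    o=o or bot.get_obs(); q=o["tool_rot"]
    return np.array(o["eef_pos"]),R.from_quat([q[1],q[2],q[3],q[0]])
def tri(pa,a,pb,b):
    A=[];y=[]
    for p,xy in((pa,a),(pb,b)):
        T=np.array(p["T"]);d=T[:3,:3]@np.linalg.inv(np.array(p["camera_matrix"]))@[*xy,1];d/=np.linalg.norm(d)
        M=np.eye(3)-np.outer(d,d);A.append(M);y.append(M@T[:3,3])
    return np.linalg.lstsq(np.vstack(A),np.hstack(y),rcond=None)[0]
E
cat > a.py <<'E'
from h import *
o=bot.get_obs();print(o["t"],o["eef_pos"],o["tool_rot"],o["contact_force"])
P={n:bot.read_camera(n) for n in("top","side")}
for n,p in P.items():
    cv2.imwrite(f"pics/{n}0.png",p["pixels"][:,:,::-1])
    print(n,np.round(p["T"],3).tolist())
    for th,z in(("lug",.094),("lock_grip",.112),("tucked_edge",.076),("tray",.048),("caddy",0),("board",0),("mixing_bowl",0),("spray",0),("jar",0),("mug",0),("egg_tray",0),("cutter",0)):
        for r in bot.tip_of(th,p)[:3]: print(n,th,np.round(r["xy"],1),round(r["score"],2),np.round(pix2z(p,r["xy"],z),4))
E
python3 a.py
```

```text
pics
0.0 [ 0.17453348 -0.65143944  0.23033111] [-8.94519309e-04  9.91443975e-01  1.30529731e-01 -1.84090399e-04] [-0.0158174   0.18242415 -0.34178131]
top [[0.001, -0.995, 0.104, 0.382], [-1.0, -0.002, -0.002, 0.069], [0.002, -0.104, -0.995, 1.666], [0.0, 0.0, 0.0, 1.0]]
top lug [402.  218.6] 0.56 [ 0.6098 -0.1857  0.094 ]
top lock_grip [461.9 241.5] 0.63 [ 0.5413 -0.3532  0.112 ]
top lock_grip [248.  181.6] 0.58 [0.7145 0.261  0.112 ]
top lock_grip [414.8 284.3] 0.52 [ 0.4191 -0.2162  0.112 ]
top tray [410.4 254.6] 0.59 [ 0.5085 -0.2165  0.048 ]
top board [102.8 293. ] 0.81 [0.3941 0.7103 0.    ]
top board [268.8 271.2] 0.66 [0.4609 0.2075 0.    ]
top board [327.3 225.5] 0.66 [0.6016 0.0291 0.    ]
top mixing_bowl [333.2 165.1] 0.58 [0.7911 0.0106 0.    ]
top spray [528.1 244.3] 0.7 [ 0.5445 -0.5864  0.    ]
top jar [201.9 213. ] 0.71 [0.6398 0.4154 0.    ]
top jar [403.3 220.9] 0.33 [ 0.6162 -0.2049  0.    ]
top mug [242.7 183.6] 0.86 [0.7321 0.2912 0.    ]
top egg_tray [437.  188.9] 0.8 [ 0.7165 -0.3108  0.    ]
top cutter [339.1 296.3] 0.64 [ 0.3851 -0.0065  0.    ]
side [[-0.789
[... 317 characters left out ...]
 0.87 [ 0.4162 -0.2115  0.076 ]
side tray [366.2 223.7] 0.59 [ 0.519  -0.2119  0.048 ]
side board [300.2 299.8] 0.97 [0.4587 0.2212 0.    ]
side board [184.8 414.2] 0.69 [0.3875 0.701  0.    ]
side board [307.9 256.5] 0.61 [0.5943 0.0172 0.    ]
side mixing_bowl [257.9 229. ] 0.64 [ 0.863  -0.0294  0.    ]
side mixing_bowl [339.5 208.5] 0.51 [ 0.7249 -0.3406  0.    ]
side spray [414.5 197.5] 0.87 [ 0.5406 -0.5991  0.    ]
side jar [207.5 310.3] 0.66 [ 0.6356  0.4142 -0.    ]
side jar [339.4 209.7] 0.28 [ 0.7189 -0.3316  0.    ]
side mug [218.7 275.6] 0.61 [0.7448 0.2707 0.    ]
side egg_tray [339.4 211.1] 0.92 [ 0.7116 -0.3215  0.    ]
side cutter [364.1 272.2] 0.67 [ 0.3931 -0.0103  0.    ]
```

View pics/top0.png

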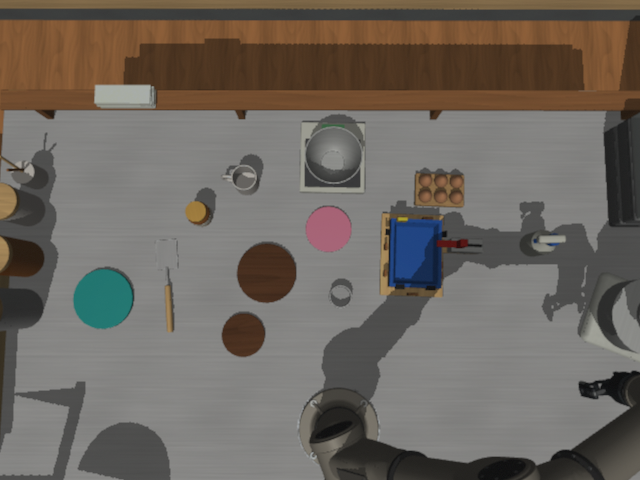

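View pics/side0.png

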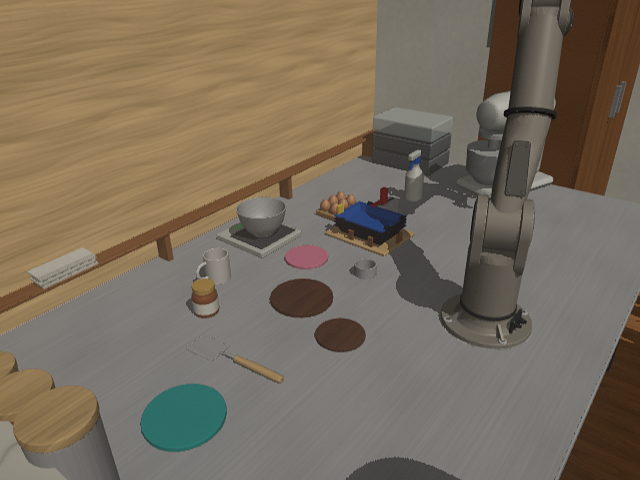

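The top view shows the caddy at about (412,255) with the blue tray, yellow lug at (403,219) and red lock at (455,243). The larger dark board is at (267,272). The smaller dark disc at (243,334) and the pink and turquoise ones are look-alikes.

```bash
cat > b.py <<'E'
from h import *
P={n:bot.read_camera(n) for n in("top","side")}
t,s=P["top"],P["side"]
c=t["pixels"][195:310,365:500,::-1]; cv2.imwrite("pics/crop0.png",cv2.resize(c,None,fx=5,fy=5,interpolation=cv2.INTER_CUBIC))
hsv={n:cv2.cvtColor(p["pixels"],cv2.COLOR_RGB2HSV) for n,p in P.items()}
def big(m,roi=None):
    m=m.astype(np.uint8)
    if roi: k=np.zeros_like(m);k[roi[1]:roi[3],roi[0]:roi[2]]=1;m=m*k
    n,l,st,ce=cv2.connectedComponentsWithStats(m);i=1+np.argmax(st[1:,4]);return l==i,ce[i],st[i]
h=hsv["top"];H,S,V=h[...,0],h[...,1],h[...,2]
blue,bc,bs=big((H>100)&(H<130)&(S>120),(370,200,460,310))
print("blue",bc,bs); r=cv2.minAreaRect(np.argwhere(blue)[:,::-1].astype(np.float32)); print(r)
print("blue rim corners world z=.076",[np.round(pix2z(t,x,.076)[:2],4).tolist() for x in cv2.boxPoints(r)])
red,rc,rs=big(((H<8)|(H>172))&(S>150),(430,225,500,260)); print("red",rc,rs)
yel,yc,ys=big((H>22)&(H<34)&(S>150),(390,205,420,230)); print("yel",yc,ys,pix2z(t,yc,.1))
h=hsv["side"];H2,S2=h[...,0],h[...,1]
y2,yc2,ys2=big((H2>22)&(H2<34)&(S2>150),(325,195,360,225)); print("yel side",yc2,ys2,"tri",tri(t,yc,s,yc2))
r2,rc2,rs2=big(((H2<8)|(H2>172))&(S2>150),(365,180,400,215)); print("red side",rc2,rs2)
print("tri lug net",tri(t,[402,218.6],s,[341.7,210.1]),"lock",tri(t,[461.9,241.5],s,[384.4,193.5]))
# board
dk,dc,ds=big((H<20)&(S>80)&(V<110),(230,235,305,310)); (x,y),a,_=cv2.fitEllipse(cv2.findContours(dk.astype(np.uint8),0,1)[0][0]); print("board",pix2z(t,(x,y),.014),a,np.linalg.norm(pix2z(t,(x+a[0]/2,y),.014)-pix2z(t,(x-a[0]/2,y),.014)))
# wood base
w,wc,ws=big((H>8)&(H<22)&(S>80)&(V>120),(370,205,450,302)); r=cv2.minAreaRect(np.argwhere((H>8)&(H<22)&(S>80)&(V>120)&(np.arange(640)[None]>372)&(np.arange(640)[None]<450)&(np.arange(480)[:,None]>207)&(np.arange(480)[:,None]<302))[:,::-1].astype(np.float32));print("wood",r,[np.round(pix2z(t,x,.012)[:2],4).tolist() for x in cv2.boxPoints(r)])
E
python3 b.py
```

```text
blue [414.91654379 253.12090829] [ 389  219   54   69 3391]
((415.28607177734375, 252.7731170654297), (52.41851043701172, 68.02940368652344), 1.6846843957901)
blue rim corners world z=.076 [[0.4149, -0.1453], [0.6141, -0.1536], [0.6098, -0.3076], [0.4106, -0.2972]]
red [452.29842932 243.43979058] [437 240  31   8 191]
yel [401.87804878 218.48780488] [397 217  11   4  41] [ 0.60923075 -0.18438826  0.1       ]
yel side [340.26530612 208.06122449] [337 204   7  10  49] tri [ 0.61023808 -0.18565261  0.09252686]
red side [382.2300885  196.46902655] [373 188  15  18 113]
tri lug net [ 0.60921145 -0.1887388   0.08389513] lock [ 0.54022104 -0.35657954  0.10397932]
board [0.45587102 0.21407002 0.014     ] (57.199378967285156, 57.64186096191406) 0.1727690451926386
wood ((411.2168273925781, 254.54400634765625), (61.67203903198242, 81.71673583984375), 1.4688007831573486) [[0.3903, -0.1272], [0.6391, -0.1363], [0.6346, -0.325], [0.3859, -0.3129]]
```

View pics/crop0.png

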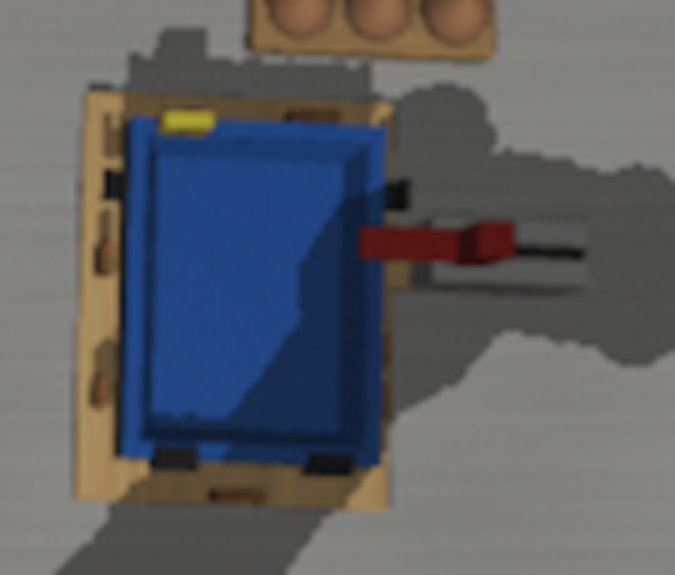

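The caddy fits at about (0.512,-0.226) with yaw about -0.036. The lug (0.610,-0.186) and lock post (0.539,-0.354) agree with the given offsets. The board is at (0.456,0.214), and its measured 173 mm fits the 180 mm one.

```bash
cat >> h.py <<'E'
C0=np.array([.5122,-.2257,0]);YAW=-.036
RC=R.from_euler("z",YAW)
def cad(x,y,z): return C0+RC.apply([x,y,z])
def down(a): # tool z down, tool y at angle a (world)
    z=np.array([0,0,-1.]);y=np.array([np.cos(a),np.sin(a),0]);return R.from_matrix(np.c_[np.cross(y,z),y,z])
def go(p,Rt):
    p0,R0=tool(); rv=(R0.inv()*Rt).as_rotvec(); d=R0.inv().apply(np.array(p)-p0)*1000
    print("rv",np.round(rv,3),"mm",np.round(d,1),"target",np.round(p,4)); return rv,d
E
python3 -c "
from h import *
go([.539,-.354,.205],down(YAW-np.pi/2))"
```

```text
rv [-0.    -0.     0.298] mm [ 429.  -193.6   26.3] target [ 0.539 -0.354  0.205]
```

Call:
jog_arm([
  [0,0,0.03,43,-19,3,85],
  [0,0,0.06,86,-39,5,85],
  [0,0,0.1,129,-58,8,85],
  [0,0,0.13,172,-77,10,85],
  [0,0,0.16,215,-97,13,85],
  [0,0,0.2,257,-116,16,85],
  [0,0,0.23,300,-136,18,85],
  [0,0,0.26,343,-155,21,85],
  [0,0,0.28,386,-174,24,85],
  [0,0,0.298,429,-194,26,85],
], grip_force=60)

```text
t: 2.65
eef_pos: [0.54, -0.3527, 0.2053]
tool_rot: [0.0, 1.0, -0.019, 0.0]
contact_force: [-0.2, -0.1, -0.7]
gripper_width: 0.998
grasp_force: 0.0
```

```bash
cat >> h.py <<'E'
def wpix(p,xy,z,o):
    K=np.array(p["camera_matrix"]);T=np.array(p["tool_from_camera"]);P,Rt=tool(o)
    u=(np.array(xy)-K[:2,2])/[K[0,0],K[1,1]];th=np.linalg.norm(u)
    d=np.r_[np.sin(th)*u/max(th,1e-9),np.cos(th)]
    o_=P+Rt.apply(T[:3,3]);d=Rt.apply(T[:3,:3]@d);return o_+d*(z-o_[2])/d[2]
E
cat > w.py <<'E'
from h import *; import sys
o=bot.get_obs();p=bot.read_camera("wrist");print(o["t"],np.round(o["eef_pos"],4),np.round(o["tool_rot"],4),np.round(o["contact_force"],2),o["gripper_width"])
cv2.imwrite(f"pics/{sys.argv[1]}.png",p["pixels"][:,:,::-1])
for th,z in(("lock_grip",.112),("lug",.094),("tray",.048),("caddy",0),("tucked_edge",.076)):
    for r in bot.tip_of(th,p)[:2]:print(th,np.round(r["xy"],1),round(r["score"],2),np.round(wpix(p,r["xy"],z,o),4))
E
python3 w.py w1
```

```text
2.65 [ 0.54   -0.3527  0.2053] [ 1.000e-04  9.998e-01 -1.850e-02  1.000e-04] [-0.23 -0.1  -0.69] 0.9981458282434597
lock_grip [313.8 250.1] 0.75 [ 0.5405 -0.352   0.112 ]
lug [ 92.4 159.9] 0.83 [ 0.6124 -0.1856  0.094 ]
lug [312.7 254.8] 0.43 [ 0.532  -0.3509  0.094 ]
tray [175.5 260.7] 0.93 [ 0.5169 -0.229   0.048 ]
tucked_edge [532.8 210. ] 0.7 [ 0.5581 -0.5349  0.076 ]
```

Call:
jog_arm([
  [0,0,0,0,0,25,85],
  [0,0,0,0,0,50,85],
  [0,0,0,0,0,75,85],
  [0,0,0,0,0,95,85],
  [0,0,0,0,0,112,85],
  [0,0,0,0,0,112,85],
  [0,0,0,0,0,112,10],
  [0,0,0,0,0,112,10],
  [0,0,0,0,0,112,10],
  [0,0,0,0,0,112,10],
], grip_force=40)

```text
t: 4.2
eef_pos: [0.5392, -0.3537, 0.094]
tool_rot: [0.0, 1.0, -0.018, 0.0]
contact_force: [0.4, 0.5, 2.1]
gripper_width: 0.248
grasp_force: 41.8
```

Call:
jog_arm([
  [0,0,0,0,0,0,10],
  [0,0,0,0,0,0,10],
])

```text
t: 4.45
eef_pos: [0.5392, -0.3536, 0.0939]
tool_rot: [0.0, 1.0, -0.018, 0.0]
contact_force: [-0.8, 2.0, 4.6]
gripper_width: 0.253
grasp_force: 42.1
```

Call:
jog_arm([
  [0,0,0,0,6,0,10],
  [0,0,0,0,12,0,10],
  [0,0,0,0,18,0,10],
  [0,0,0,0,25,0,10],
  [0,0,0,0,32,0,10],
  [0,0,0,0,39,0,10],
  [0,0,0,0,46,0,10],
  [0,0,0,0,52,0,10],
  [0,0,0,0,57,0,10],
  [0,0,0,0,59,0,10],
])

```text
t: 5.7
eef_pos: [0.5371, -0.4117, 0.0939]
tool_rot: [-0.001, 1.0, -0.018, 0.0]
contact_force: [-1.7, 5.9, 9.3]
gripper_width: 0.256
grasp_force: 42.8
```

Call:
jog_arm([
  [0,0,0,0,1,0,10],
  [0,0,0,0,2,0,10],
  [0,0,0,0,3,0,10],
  [0,0,0,0,3,0,10],
])

```text
t: 6.2
eef_pos: [0.5371, -0.4118, 0.0939]
tool_rot: [-0.002, 1.0, -0.017, -0.001]
contact_force: [-3.2, 10.9, 11.4]
gripper_width: 0.254
grasp_force: 43.1
```

Call:
jog_arm([
  [0,0,0,0,2,0,10],
  [0,0,0,0,4,0,10],
  [0,0,0,0,5,0,10],
  [0,0,0,0,5,0,10],
])

```text
t: 6.7
eef_pos: [0.5371, -0.4121, 0.0939]
tool_rot: [-0.006, 1.0, -0.016, -0.002]
contact_force: [-7.7, 20.3, 18.6]
gripper_width: 0.251
grasp_force: 44.0
```

```bash
cat > c.py <<'E'
from h import *
t=bot.read_camera("top");s=bot.read_camera("side")
for p in (t,s):
    for r in bot.tip_of("lock_grip",p)[:2]:print(np.round(r["xy"],1),round(r["score"],2),pix2z(p,r["xy"],.112))
c=t["pixels"][195:310,365:500,::-1]; cv2.imwrite("pics/crop1.png",cv2.resize(c,None,fx=5,fy=5,interpolation=cv2.INTER_CUBIC))
E
python3 c.py
```

```text
[485.5 243.5] 0.63 [ 0.53566315 -0.42052903  0.112     ]
[341.3 207.8] 0.65 [ 0.58439074 -0.15577268  0.112     ]
[392.2 188.2] 0.58 [ 0.53119352 -0.39946218  0.112     ]
```

Call:
jog_arm([
  [0,0,0,0,-5,0,10],
  [0,0,0,0,-5,0,60],
  [0,0,0,0,-5,0,60],
  [0,0,0,0,-5,0,60],
  [0,0,0,0,-5,0,60],
  [0,0,0,0,-5,-20,60],
  [0,0,0,0,-5,-50,60],
  [0,0,0,0,-5,-80,60],
  [0,0,0,0,-5,-115,60],
  [0,0,0,0,-5,-115,60],
])

```text
t: 8.15
eef_pos: [0.5386, -0.417, 0.2136]
tool_rot: [0.002, 1.0, -0.018, 0.003]
contact_force: [1.3, 0.2, -0.7]
gripper_width: 0.704
grasp_force: 0.0
```

```bash
python3 w.py w2; python3 -c "
from h import *
import glob
p=bot.read_camera('top')
for r in bot.tip_of('lock_grip',p)[:1]:print(r['xy'],pix2z(p,r['xy'],.112))
for a in (0,np.pi):go([.6110,-.1855,.18],down(YAW+a))
print(bot.get_obs()['q'])"
```

```text
8.15 [ 0.5386 -0.417   0.2136] [ 0.0022  0.9998 -0.0182  0.0034] [ 1.33  0.22 -0.75] 0.7037437818692165
lock_grip [306. 250.] 0.69 [ 0.5378 -0.4114  0.112 ]
tray [115.2 262.1] 0.59 [ 0.5144 -0.2259  0.048 ]
[483.9, 243.5] [ 0.5356561  -0.41595136  0.112     ]
rv [-0.002  0.    -1.571] mm [  66.4 -232.3   27.5] target [ 0.611  -0.1855  0.18  ]
rv [0.    0.002 1.571] mm [  66.4 -232.3   27.5] target [ 0.611  -0.1855  0.18  ]
[ 0.59664096  0.50460151 -0.04233066  1.56596199  0.0232486   1.07297805
 -1.05854335]
```

View pics/w2.png

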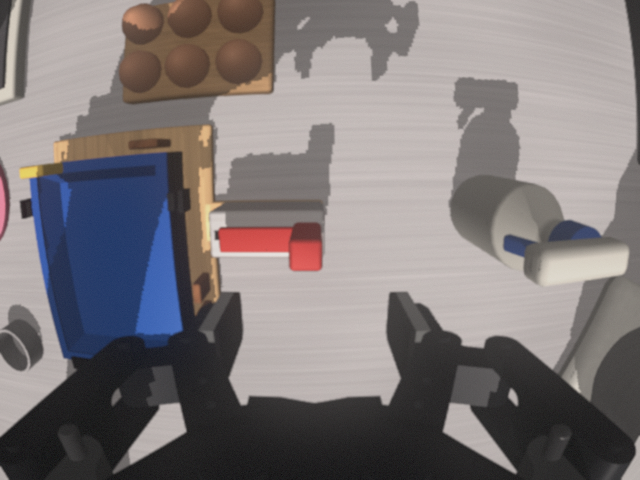

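The lock is fully out, with its post at (307,247) at the end of its track. Next I turn the gripper over the lug.

Call:
jog_arm([
  [0,0,-0.157,7,-23,0,42],
  [0,0,-0.314,13,-46,0,42],
  [0,0,-0.471,20,-70,0,42],
  [0,0,-0.628,27,-93,0,42],
  [0,0,-0.785,33,-116,0,42],
  [0,0,-0.942,40,-139,0,42],
  [0,0,-1.1,46,-163,0,42],
  [0,0,-1.257,53,-186,8,42],
  [0,0,-1.414,60,-209,16,42],
  [0,0,-1.571,66,-232,24,42],
])

```text
t: 9.8
eef_pos: [0.6111, -0.1854, 0.1837]
tool_rot: [-0.0, 0.718, 0.696, -0.0]
contact_force: [-0.1, -0.2, -0.2]
gripper_width: 0.495
grasp_force: 0.0
```

Call:
jog_arm([
  [0,0,0,0,0,0,42],
  [0,0,0,0,0,0,42],
])

```text
t: 10.05
eef_pos: [0.6107, -0.1876, 0.1843]
tool_rot: [0.0, 0.721, 0.693, -0.0]
contact_force: [0.1, 0.6, -1.2]
gripper_width: 0.49
grasp_force: 0.0
```

```bash
python3 w.py w3;python3 -c "
from h import *
print(bot.get_obs()['q'])"
```

```text
10.05 [ 0.6107 -0.1876  0.1843] [ 2.000e-04  7.212e-01  6.928e-01 -4.000e-04] [ 0.12  0.56 -1.23] 0.4903256261230685
lug [314.4 242.7] 0.61 [ 0.6122 -0.182   0.094 ]
tray [200.5 280.3] 0.58 [ 0.517  -0.2222  0.048 ]
caddy [508.8   2.7] 0.4 [0.8098 0.0281 0.    ]
tucked_edge [ 84.1 291.1] 0.87 [ 0.418  -0.2208  0.076 ]
tucked_edge [415.8 334.7] 0.7 [ 0.6881 -0.2637  0.076 ]
[ 0.51492599  0.49910105 -0.43353419  1.66894979  0.23789148  1.02566117
 -0.03388113]
```

View pics/w3.png

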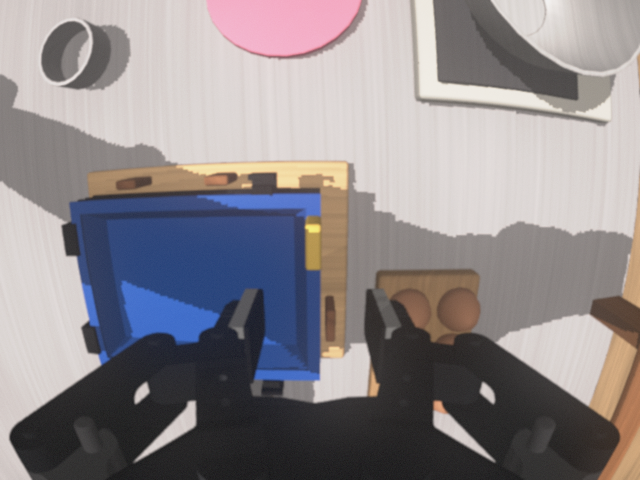

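Call:
jog_arm([
  [0,0,0,2,0,20,42],
  [0,0,0,4,0.5,40,42],
  [0,0,0,4,0.5,60,42],
  [0,0,0,4,0.5,75,42],
  [0,0,0,4,0.5,88,42],
  [0,0,0,4,0.5,96,42],
  [0,0,0,4,0.5,101,42],
  [0,0,0,4,0.5,104,42],
  [0,0,0,4,0.5,106,42],
  [0,0,0,4,0.5,106,42],
])

```text
t: 11.6
eef_pos: [0.6117, -0.1822, 0.0785]
tool_rot: [0.0, 0.72, 0.694, 0.0]
contact_force: [-0.0, 0.3, -0.4]
gripper_width: 0.495
grasp_force: 0.0
```

```bash
python3 w.py w4
```

```text
11.6 [ 0.6117 -0.1822  0.0785] [1.000e-04 7.197e-01 6.943e-01 1.000e-04] [-0.04  0.3  -0.4 ] 0.4951648741298953
lug [313.9 328. ] 0.94 [ 0.6128 -0.1823  0.094 ]
tray [  2.  354.2] 0.17 [ 0.3791 -0.2379  0.048 ]
tucked_edge [  3.1 355.4] 0.78 [ 0.4184 -0.2188  0.076 ]
```

View pics/w4.png

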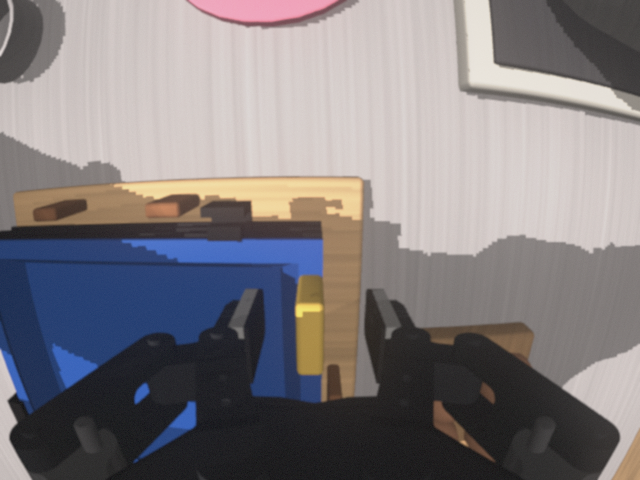

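Call:
jog_arm([
  [0,0,0,0,0.5,2,42],
  [0,0,0,0,0.5,2,20],
  [0,0,0,0,0.5,2,2],
  [0,0,0,0,0.5,2,2],
  [0,0,0,0,0.5,2,2],
  [0,0,0,0,0.5,2,2],
], grip_force=90)

```text
t: 12.65
eef_pos: [0.6118, -0.1821, 0.0763]
tool_rot: [-0.0, 0.72, 0.694, -0.0]
contact_force: [-2.9, 0.4, 3.0]
gripper_width: 0.101
grasp_force: 88.0
```

```bash
cat > s.py <<'E'
from h import *
# swing: rotate about tucked edge (caddy frame axis y at x=-.1+dx, z=.076); rows in tool axes
p0,R0=tool();print(p0,R0.as_quat(),bot.get_obs()["contact_force"])
ed=cad(-.100,0,.076); ax=RC.apply([0,-1,0])
for a in np.arange(.03,.34,.03):
    r=R.from_rotvec(ax*a); p=ed+r.apply(p0-ed); 
    print(round(a,2),np.round((R0.inv()*r*R0).as_rotvec(),3),np.round(R0.inv().apply(p-p0)*1000,1))
E
python3 s.py
```

```text
[ 0.61181371 -0.18214555  0.07634119] [ 7.19765827e-01  6.94216857e-01 -2.48731354e-04 -2.16352960e-04] [-2.90084021  0.38561868  2.98883942]
0.03 [-0.03  0.    0.  ] [-0.  -0.1 -5.9]
0.06 [-0.06  0.    0.  ] [ -0.   -0.4 -11.9]
0.09 [-0.09  0.    0.  ] [ -0.   -0.8 -17.8]
0.12 [-0.12  0.    0.  ] [ -0.   -1.5 -23.7]
0.15 [-0.15  0.    0.  ] [ -0.   -2.3 -29.6]
0.18 [-0.18  0.    0.  ] [ -0.   -3.3 -35.4]
0.21 [-0.21  0.    0.  ] [ -0.   -4.4 -41.3]
0.24 [-0.24  0.    0.  ] [ -0.   -5.8 -47. ]
0.27 [-0.27  0.    0.  ] [ -0.   -7.3 -52.8]
0.3 [-0.3  0.   0. ] [ -0.   -9.  -58.5]
0.33 [-0.33  0.    0.  ] [ -0.  -10.8 -64.1]
```

Call:
jog_arm([
  [-0.015,0,0,0,0,-2.9,2],
  [-0.03,0,0,0,-0.1,-5.8,2],
  [-0.045,0,0,0,-0.2,-8.8,2],
  [-0.06,0,0,0,-0.4,-11.7,2],
  [-0.08,0,0,0,-0.6,-15.6,2],
  [-0.1,0,0,0,-1,-19.5,2],
  [-0.12,0,0,0,-1.4,-23.3,2],
  [-0.14,0,0,0,-1.9,-27.2,2],
  [-0.16,0,0,0,-2.5,-31.1,2],
  [-0.18,0,0,0,-3.2,-34.9,2],
])

```text
t: 13.9
eef_pos: [0.6089, -0.182, 0.1115]
tool_rot: [0.065, 0.717, 0.691, 0.063]
contact_force: [-0.2, 0.6, -1.4]
gripper_width: 0.096
grasp_force: 88.0
```

```bash
cat > d.py <<'E'
from h import *; import sys
s=bot.read_camera("side");t=bot.read_camera("top")
a=cv2.resize(s["pixels"][165:265,300:440,::-1],None,fx=4,fy=4,interpolation=cv2.INTER_CUBIC)
b=cv2.resize(t["pixels"][200:300,370:440,::-1],None,fx=3.4,fy=4,interpolation=cv2.INTER_CUBIC)
cv2.imwrite(f"pics/{sys.argv[1]}.png",np.hstack([a,b]))
o=bot.get_obs();print(o["contact_force"],o["torque"],o["gripper_width"])
E
python3 d.py sw1
```

```text
[-5.56175477e-01 -9.16331317e-04 -1.56425299e+00] [0.0858856  0.09876152 0.02026123] 0.09768323840810805
```

View pics/sw1.png

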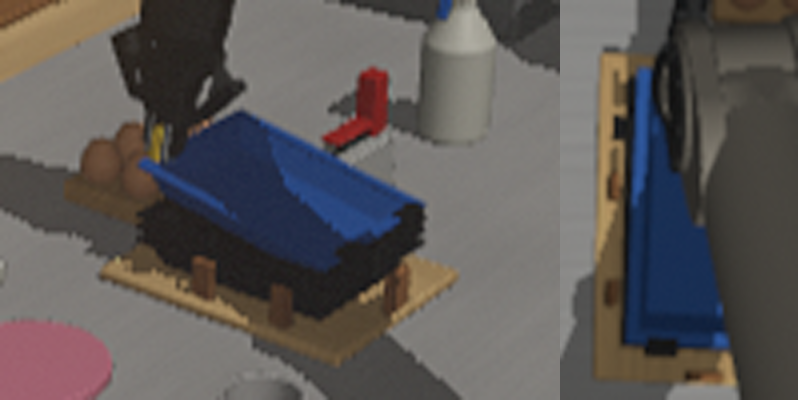

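The blue tray's +x end has lifted and the black stack still lies flat in the caddy; the lug is at (157,140) in the crop. I'll finish the swing and draw the tray out.

Call:
jog_arm([
  [-0.03,0,0,0,-0.2,-5.9,2],
  [-0.06,0,0,0,-0.5,-11.7,2],
  [-0.09,0,0,0,-0.9,-17.5,2],
  [-0.12,0,0,0,-1.4,-23.3,2],
  [-0.12,0,0,0,2.5,-22.6,2],
  [-0.12,0,0,0,6.5,-21.9,2],
  [-0.12,0,0,0,11.4,-21,2],
  [-0.12,0,0,0,16.3,-20.1,2],
  [-0.12,0,0,0,21.2,-19.2,2],
  [-0.12,0,0,0,23.2,-18.8,2],
])

```text
t: 15.25
eef_pos: [0.6288, -0.1826, 0.1337]
tool_rot: [0.107, 0.712, 0.687, 0.104]
contact_force: [0.6, -0.5, -1.6]
gripper_width: 0.1
grasp_force: 87.8
```

```bash
python3 d.py sw2; python3 -c "
from h import *
p0,R0=tool()
print(R0.inv().apply([0,0,80]),R0.inv().apply(RC.apply([1,0,0])))"
```

```text
[-0.40694312 -0.21916559 -1.33579858] [0.11308747 0.25840316 0.04344789] 0.09959105060832069
[ 6.13519361e-03  2.36441599e+01 -7.64261321e+01] [-1.49517590e-04  9.55326647e-01  2.95551985e-01]
```

View pics/sw2.png

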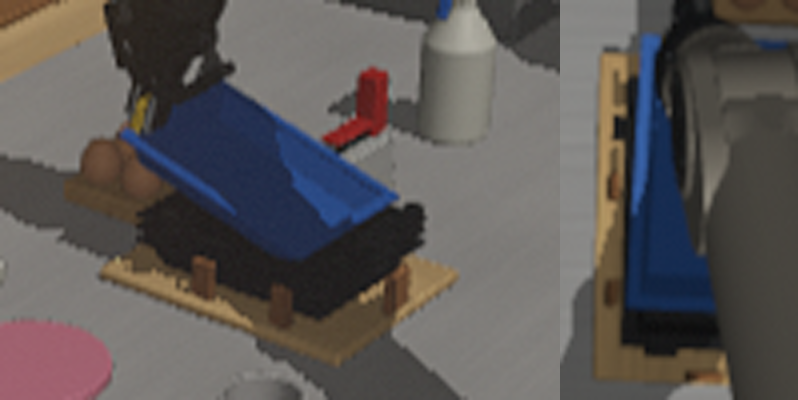

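Call:
jog_arm([
  [0,0,0,0,2,-6,2],
  [0,0,0,0,5,-16,2],
  [0,0,0,0,9,-28,2],
  [0,0,0,0,12.5,-40,2],
  [0,0,0,0,16,-52,2],
  [0.04,0,0,0,20,-64,2],
  [0.08,0,0,0,23,-75,2],
  [0.12,0,0,0,26,-85,2],
  [0.16,0,0,0,28.5,-92,2],
  [0.2,0,0,0,29.5,-95.5,2],
])

```text
t: 16.6
eef_pos: [0.6287, -0.1827, 0.2351]
tool_rot: [0.036, 0.719, 0.693, 0.035]
contact_force: [-0.1, 0.7, -1.3]
gripper_width: 0.099
grasp_force: 87.9
```

```bash
cat > e.py <<'E'
from h import *
p0,R0=tool();o=bot.get_obs();print(o["t"],p0,o["contact_force"],o["torque"],o["gripper_width"],o["q"])
# tray origin rel. TCP (level): lug is 19mm above TCP less offset ; gripped with TCP z=.0763 when origin z=.048
B=np.array([.4565,.2143,.150]); off=RC.apply([.095,.045,0])+[0,0,.0283]
rv,d=go(B+off,R.from_quat([.7198,.6942,0,0]))
d1=R0.inv().apply([0,0,1]);print("up",d1)
E
python3 e.py
```

```text
16.6 [ 0.6286622  -0.18274495  0.23514893] [-0.10083214  0.69470515 -1.32354392] [0.01135649 0.01670881 0.02110972] 0.09947014493597252 [ 0.55338954  0.43289883 -0.48017308  1.65748587  0.22159305  1.00480258
 -0.02525698]
rv [0.1 0.  0. ] mm [435.6 -96.6  47.4] target [0.5531 0.2559 0.1783]
up [-1.12693556e-04  9.99210715e-02 -9.94995360e-01]
```

Call:
jog_arm([
  [0.01,0,0,5,-1,0,2],
  [0.02,0,0,18,-4,-0.4,2],
  [0.03,0,0,38,-8,-0.8,2],
  [0.04,0,0,64,-13,-1.3,2],
  [0.05,0,0,92,-19,-1.9,2],
  [0.06,0,0,120,-25,-2.5,2],
  [0.07,0,0,150,-31,-3.2,2],
  [0.08,0,0,180,-37.5,-3.8,2],
  [0.09,0,0,210,-44,-4.4,2],
  [0.1,0,0,240,-50,-5,2],
])

```text
t: 17.85
eef_pos: [0.5856, 0.0615, 0.2339]
tool_rot: [-0.0, 0.719, 0.695, -0.0]
contact_force: [0.1, 0.9, -1.8]
gripper_width: 0.1
grasp_force: 87.9
```

```bash
python3 e.py
```

```text
17.85 [0.58557602 0.06147935 0.2338739 ] [ 0.14686229  0.89084829 -1.81074436] [ 0.09216905 -0.21075575 -0.00288812] 0.09983454904153204 [ 0.2212581   0.38826999 -0.55581824  1.73493798  0.22789736  1.08357144
 -0.44305226]
rv [-0.     0.     0.002] mm [193.1 -39.1  55.6] target [0.5531 0.2559 0.1783]
up [-1.89409303e-05 -4.20688927e-04 -9.99999911e-01]
```

Call:
jog_arm([
  [0,0,0,30,-6,0,2],
  [0,0,0,60,-12,5,2],
  [0,0,0,90,-18,12,2],
  [0,0,0,117,-24,20,2],
  [0,0,0,141,-29,29,2],
  [0,0,0,160,-33,37,2],
  [0,0,0,175,-36,44,2],
  [0,0,0,186,-38,50,2],
  [0,0,0,192,-39,54,2],
  [0,0,0,193,-39,55.5,2],
])

```text
t: 19.1
eef_pos: [0.5547, 0.2532, 0.178]
tool_rot: [0.0, 0.72, 0.694, -0.0]
contact_force: [0.7, -0.7, -1.6]
gripper_width: 0.103
grasp_force: 87.9
```

Call:
jog_arm([
  [0,0,0,0,0,0,2],
  [0,0,0,0,0,0,2],
  [0,0,0,0,0,0,2],
  [0,0,0,0,0,0,2],
])

```text
t: 19.6
eef_pos: [0.5549, 0.253, 0.1784]
tool_rot: [0.0, 0.72, 0.694, 0.0]
contact_force: [0.0, 0.1, -2.4]
gripper_width: 0.101
grasp_force: 87.9
```

```bash
python3 e.py
cat > f.py <<'E'
from h import *
s=bot.read_camera("side");t=bot.read_camera("top")
for n,p,zs in(("top",t,.15),("side",s,.15)):
    for th,z in(("tray",.15),("lug",.196),("tucked_edge",.178),("board",0),("lock_grip",.112),("stack",.012)):
        for r in bot.tip_of(th,p)[:2]: print(n,th,np.round(r["xy"],1),round(r["score"],2),np.round(pix2z(p,r["xy"],z),4))
H=cv2.cvtColor(t["pixels"],cv2.COLOR_RGB2HSV);m=(H[...,0]>100)&(H[...,0]<130)&(H[...,1]>120);m[:,:200]=0;m[:,330:]=0;m[:200]=0;m[360:]=0
r=cv2.minAreaRect(np.argwhere(m)[:,::-1].astype(np.float32));print(r,[np.round(pix2z(t,x,.178)[:2],4).tolist() for x in cv2.boxPoints(r)])
a=cv2.resize(s["pixels"][180:340,220:440,::-1],None,fx=3,fy=3);b=cv2.resize(t["pixels"][200:360,210:290,::-1],None,fx=1.75,fy=3)
cv2.imwrite("pics/fin.png",np.hstack([a,b]))
E
python3 f.py
```

```text
19.6 [0.55489891 0.25304919 0.17843328] [ 0.02738455  0.10376365 -2.36913239] [ 0.08438445 -0.16926953  0.02698179] 0.10060469609946933 [-0.09685175  0.48761063 -0.57976717  1.73832776  0.30859611  1.00752938
 -0.82620004]
rv [ 0. -0. -0.] mm [ 2.7 -1.9  0.1] target [0.5531 0.2559 0.1783]
up [ 2.75288338e-05  2.62694071e-04 -9.99999965e-01]
top tray [263.5 271.3] 0.79 [0.4535 0.2098 0.15  ]
top tucked_edge [258.8 306.7] 0.73 [0.3565 0.2188 0.178 ]
top board [244.2 333.2] 0.98 [0.2742 0.2797 0.    ]
top board [102.5 294.3] 0.94 [0.3901 0.711  0.    ]
top lock_grip [483.6 242.8] 0.77 [ 0.5377 -0.4152  0.112 ]
top stack [412.4 253.2] 0.71 [ 0.5156 -0.229   0.012 ]
side tray [298.5 251.4] 0.89 [0.4692 0.2076 0.15  ]
side lug [262.6 235. ] 0.85 [0.5539 0.2567 0.196 ]
side tucked_edge [328.1 250.8] 0.68 [0.3756 0.196  0.178 ]
side tucked_edge [300.5 253.3] 0.27 [0.4265 0.2492 0.178 ]
side board [185.8 416.7] 0.84 [0.3802 0.7043 0.    ]
side board [300.  299.2] 0.6 [0.4611 0.2193 0.    ]
side lock_grip [393.8 187. ] 0.71 [ 0.5322 -0.4124  0.112 ]
side stack [368.6 231.9] 0.76 [ 0.5158 -0.2239  0.012 ]
((262.7892150878906, 269.7938537597656), (53.80591583251953, 73.3868408203125), 3.1798300743103027) [[0.3612, 0.2862], [0.5607, 0.2784], [0.5527, 0.1311], [0.3533, 0.1409]]
```

View pics/fin.png

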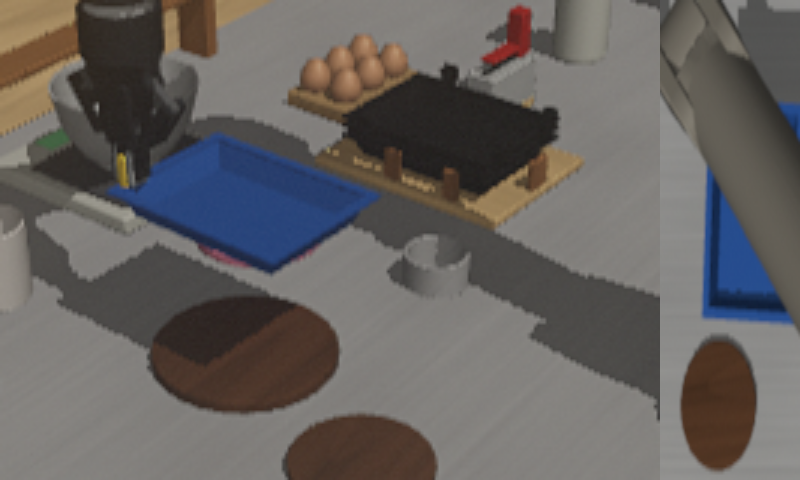

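Call:
jog_arm([
  [0,0,0,1,0,0,2],
  [0,0,0,2,-1,0,2],
  [0,0,0,3,-1,0,2],
  [0,0,0,3,-1,0,2],
  [0,0,0,3,-1,0,2],
  [0,0,0,3,-1,0,2],
  [0,0,0,3,-1,0,2],
  [0,0,0,3,-1,0,2],
])

```text
t: 21.3
eef_pos: [0.5539, 0.2562, 0.1783]
tool_rot: [0.0, 0.72, 0.694, -0.0]
contact_force: [-0.3, 0.4, -1.4]
gripper_width: 0.101
grasp_force: 87.9
```

```bash
cat > g.py <<'E'
from h import *
p0,R0=tool();s=bot.read_camera("side");o=bot.get_obs();print(o["t"],p0,o["contact_force"],np.abs(o["joint_vel"]).max())
H=cv2.cvtColor(s["pixels"],cv2.COLOR_RGB2HSV);m=(H[...,0]>100)&(H[...,0]<130)&(H[...,1]>120)
m[:,:230]=0;m[:,360:]=0;m[:200]=0;m[300:]=0
n,l,st,ce=cv2.connectedComponentsWithStats(m.astype(np.uint8));c=cv2.findContours((l==1+np.argmax(st[1:,4])).astype(np.uint8),0,1)[0][0]
h=cv2.convexHull(c); q=cv2.approxPolyDP(h,5,True)[:,0];print("seen",q.tolist())
org=p0-RC.apply([.095,.045,0])-[0,0,.0283];print("origin",org)
from scipy.optimize import least_squares
cs=np.array([[sx*.1,sy*.075,.028] for sx in(1,-1) for sy in(1,-1)])
pts=h[:,0].astype(float)
for rx in(-.05,0,.05):
  for ry in(-.05,0,.05):
    r=R.from_euler("xyz",[rx,ry,0]); pr=np.array([proj(s,org+RC.apply(r.apply(x))) for x in cs])
    poly=cv2.convexHull(pr.astype(np.float32)); d=[cv2.pointPolygonTest(poly,tuple(x),True) for x in pts]
    print(rx,ry,round(float(np.std(d)),2),round(float(np.mean(d)),2),np.round(pr).astype(int).tolist() if rx==ry==0 else "")
E
python3 g.py
```

```text
21.35 [0.55387629 0.25619831 0.17826687] [-0.04608125 -0.58365533 -1.10147409] 0.0016312906670088467
seen [[255, 244], [292, 225], [345, 246], [309, 271]]
origin [0.4573182  0.21464673 0.14996687]
-0.05 -0.05 0.99 0.29 
-0.05 0 1.03 -0.56 
-0.05 0.05 1.53 -1.69 
0 -0.05 1.2 -0.39 
0 0 1.15 -1.01 [[254, 244], [291, 225], [310, 268], [346, 245]]
0 0.05 1.57 -2.05 
0.05 -0.05 1.53 -1.2 
0.05 0 1.51 -1.69 
0.05 0.05 1.96 -2.5
```

The tray outline matches the level, centred prediction to within 1–3 px. The arm is still, the tray hangs only from the lug, and the stack and lock are where they should be, so I'm handing in.

```bash
python3 -c "
from station import bot
print(bot.hand_in())"
```

```text
the job is handed in; nothing more can be done
None
```

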